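Inspect a shim stack through a hand loupe at its focal height

ROBOT

A 6-joint arm with a two-finger parallel gripper is mounted at the origin on a cart in front of the work surface, level with it; the furniture and walls round the work are solid. World frame = base frame: x ahead of the robot, y to its left, z up, the work surface at z = 0. Lengths are in m, angles in degrees, forces in N, time in s.
With the tool pointing down it reaches from about 0.35 to 0.875 m from the base axis. Payload 4.2 kg.
Tool frame: the origin (TCP) lies midway between the tips of the shut fingers; the grasp point (between the pads) lies 19 mm behind it; z points along the fingers, y is the line along which they close (so a half turn about z gives the same grasp; the last joint's range is limited). The gripper opens to 87 mm and grips with 3 to 60 N. Pads are 19 mm wide; open, the fingers measure 117 mm over their backs; the gripper's body (75 mm by 190 mm) begins 51 mm behind the grasp point.
Start: joints at [89.358, 22.042, 0.453, 0, -68.411, -14.817], TCP at [0.167, 0.602, 0.223] pointing down, gripper open.
Joint ranges: [-179.83, 179.83], [-69.29, 118.12], [-61.27, 80.66], [-181.25, 117.63], [-171.15, -9.14], [-177.46, 177.46]. Speed limits (degrees/s): [159.86, 159.86, 180, 180, 180, 180].

INTERFACE

Orientations are given as a 3x3 rotation matrix whose columns are the frame's x, y, z axes.
In Python, from station import r, imaging gives the robot as it stands (r), with the cameras (imaging).
- The arm moves only by the tool advance, called after "Call:" as name(argument=value, ...) on one line, values as JSON. Schema: {"type":"object","properties":{"segments":{"type":"array","items":{"type":"array","items":{"type":"number"},"minItems":7,"maxItems":7},"minItems":1,"maxItems":8},"only":{"type":"string"},"quiet":{"type":"boolean"},"lines":{"type":"string"}},"required":["segments"],"additionalProperties":false}. segments is a list of rows, 1 to 8 of them, each of 7 numbers: the opening from 0.0 (shut) to 1.0 (fully open), then dx, dy, dz in normalised numbers (1 is 80 cm), then a rotation vector rx, ry, rz in a scale on which 1.0 is 180 degrees; each row is the pose to reach, as a shift and turn from the pose commanded when the call began, along the tool's axes at that moment; what a row does not reach only later rows make up. A row lasts 1/10 s, in which the tool goes at most 0.05 m and 8.59 degrees, less where a joint would pass 70% of its speed; a pose out of reach is approached as far as the arm can. The fingers move at their own pace and stop on an object; the grip force is fixed at half the most. Time passes only in rows, so rows that do not move let the fingers close. The tool returns the time, the measured TCP pose, the force, the opening and the grip force at its end. only (a regular expression) keeps the lines of the reply that match it, lines (a string "A,B") keeps lines A to B, and quiet returns only ok. Shift and turn numbers lie between -1 and 1, and a call with a number outside is refused. Input that does not fit is refused with a message, and nothing moves.
- r.sense(): the state, without advancing time (a new reading comes with each control period).
- imaging.capture(name): name is "scene" or "top" or "wrist"; returns a dict with "pixels" (480x640x3 uint8, red, green, blue), "z_map" (480x640 float32, m along the optical axis (not along the pixel's ray), 0 where there is no reading), "K" (3x3 intrinsics, pixels), "distortion" ([k1, k2, p1, p2, k3] as OpenCV has them; the pictures are not rectified), "world_from_camera" (4x4, takes a point from camera to world coordinates). Camera axes: x right, y up, looking along -z (the intrinsics and any distortion apply to the point x, -y, -z); pixel columns grow to the right and rows downward; lengths in m; the calibration is good to about 2 mm. A picture is of the moment at which its call begins.
- r.finish_job(): hands the job in; it is judged then, once.
The state is a dict: "time_s": time; "joints": joint angles; "joint_velocities": joint speeds; "effort": joint torques, N m; "tcp_pos": TCP position; "ee_rot": TCP orientation; "wrist_force": force on the tool from outside, world axes, zero at the start; "moment": the same for the moment, N m; "gripper_width": opening from 0.0 (shut) to 1.0 (fully open); "gripper_force": force on a finger pad.
Only numpy, scipy, OpenCV 4.12 (cv2) and the standard library are available. Lean on these libraries where they do the work, as an engineer would, in place of code of your own. Each camera call takes 0.05 s, during which the arm holds its last target. There are 200 camera calls.

TASK

Start the inspection lamp's timer: press the push button on the small grey box fully down and let it come back up. Then pick up the loupe by its handle and hold it level over the shim stack on the inspection stand, lens centred over the stack and at the height shown by the tip of the gauge's pointer. Finish still holding it there, steady and touching neither stand nor stack, and do not disturb the stack, the pointer or the other parts lying about.

Things in the scene. Friction and masses are not known exactly. Their poses are not given: they have to be found in the camera images.
- timer_button (a joint): travel of the timer box's push button: 0 released, 0.006 m fully down; a spring lifts it back; fully down takes 5 N, straight down
- timer_button_top (a point): centre of the top face of the push button, a flat black disc of 32 mm diameter in a dark steel collar, 61 mm above the bench when released; it sits centrally on the timer box and moves straight down by 6 mm
- timer_box: grey fixed box, 80 x 70 mm and 39 mm high, with the push button on top; origin under its centre on the bench. Box and loupe lie to the left and right of the stand, either way round
- loupe: hand loupe lying flat on the bench: steel lens ring, 68 mm outer diameter, 12 mm high, with clear glass, and a straight black flat-sided handle 16 mm wide (y), 20 mm high, 105 mm long; both rest on the bench. Origin: lens centre, underside; the handle runs along -x, from x = -43 to -148 mm; z up is the lens axis. About 90 g, balanced near loupe_grip
- lens_center (a point): centre of the lens, at mid-height of the ring, 6 mm above the loupe's underside; this is the point to bring over the shim stack and level with the pointer tip
- loupe_grip (a point): point in the handle 80 mm behind the lens centre (-x), 10 mm above the underside, where to grip it across its 16 mm width (along the loupe's y)
- stand: fixed inspection stand; origin under the centre of its table. Base plate 190 x 150 x 12 mm, x = -85 to +105; on it an aluminium table 90 x 90 mm, top at 24 mm. Behind the table (+x, away from the robot) stand an upright gauge post at x = 90, y = -5, 202 mm high, and a small lamp on a rod at x = 55 to 100, y = 30 to 75 mm, up to 240 mm high; front and sides are open
- shim_stack: the part to inspect: stack of round steel shims, 32 mm diameter, 8 mm high, lying loose on the stand's table, up to 15 mm off the table's centre; origin at the centre of its underside
- pointer_tip (a point): middle of the blunt tip of the level aluminium pointer (blade 12 mm wide, 5 mm thick, 30 mm from the post's axis to its tip) that juts toward the table from the collar on the gauge post, at x = 60, y = -5 mm of the stand; its height, 110 to 160 mm above the bench, marks the focal height for the middle of the lens. The collar slides on the post if pushed with more than about 4 N
- piston: bystander: white round damper piston, 43 mm diameter, 17 mm high; origin under its centre
- seal_head: bystander: dark blue stepped round seal head, 47 mm diameter, 28 mm high; origin under its centre
- dish: bystander: empty round steel dish, 69 mm diameter, 19 mm high; origin under its centre

How it is judged:
By the outcome, as a careful person would: the job done as asked, in the order asked, and still so for the second after the job is handed in, while the arm keeps its last pose, push and grip.
It also fails if it takes over 48 s, if anything falls off the work surface, if the arm or the gripper's body presses on something with over 40 N, if the wrist force passes 120 N, or if a joint passes its speed limit or range.

## Working session

There is one attempt and no reset: what is moved stays moved. The work goes in short steps, Python scripts to look and compute and a tool call to move; the robot and the scene stay as the last step left them, time stands still between calls to the robot, and variables do not carry over. Pictures are saved under pics/ and viewed, at most 10 in all, crops included, and the job is handed in when it is done.

```bash
ls; mkdir -p pics
```

Create h.py:
```python
import numpy as np,cv2,pickle
from station import r, imaging
def snap(n):
    c=imaging.capture(n); return c
def save(c,fn): cv2.imwrite('pics/'+fn,cv2.cvtColor(c['pixels'],cv2.COLOR_RGB2BGR))
def ray(c,uv):
    p=cv2.undistortPoints(np.array(uv,float).reshape(-1,1,2),np.array(c['K'],float),np.array(c['distortion'],float)).reshape(-1,2)
    d=np.c_[p[:,0],-p[:,1],-np.ones(len(p))]
    T=np.array(c['world_from_camera']); return T[:3,3],d@T[:3,:3].T
def onplane(c,uv,z):
    o,d=ray(c,uv); return o+d*((z-o[2])/d[:,2])[:,None]
def cloud(c):
    v,u=np.mgrid[0:480,0:640]; o,d=ray(c,np.c_[u.ravel(),v.ravel()])
    z=c['z_map'].ravel(); P=o+d*z[:,None]; P[z==0]=np.nan
    return P.reshape(480,640,3)
```

Run:
```python
from h import *
for n in ['top','scene']:
    c=snap(n); save(c,n+'0.png'); pickle.dump(c,open(n+'0.pkl','wb')); print(n,np.round(c['world_from_camera'],3).tolist())
s=r.sense(); print(s['tcp_pos'],np.round(s['ee_rot'],3).tolist(),s['time_s'])
```

```text
pics
station.py
top [[0.014, 0.999, -0.038, 0.53], [-1.0, 0.014, -0.01, 0.081], [-0.01, 0.038, 0.999, 0.947], [0.0, 0.0, 0.0, 1.0]]
scene [[-0.586, 0.593, -0.552, 0.059], [-0.81, -0.415, 0.414, 0.462], [0.016, 0.689, 0.724, 0.766], [0.0, 0.0, 0.0, 1.0]]
[0.16640188 0.60188848 0.22156515] [[0.964, -0.267, -0.0], [-0.267, -0.964, -0.002], [0.0, 0.002, -1.0]] 0.1
```

View pics/top0.png

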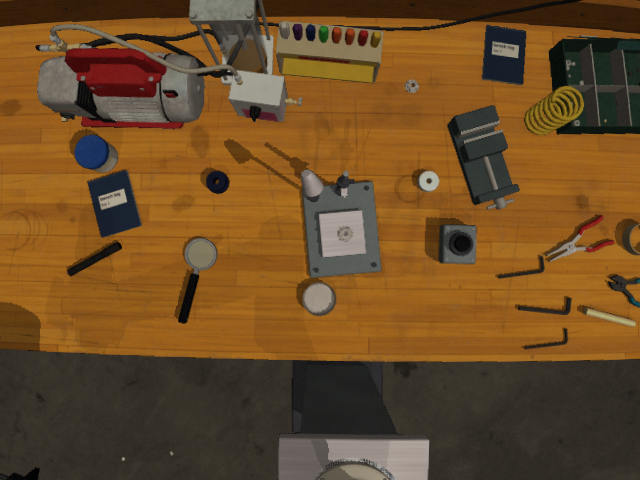

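View pics/scene0.png

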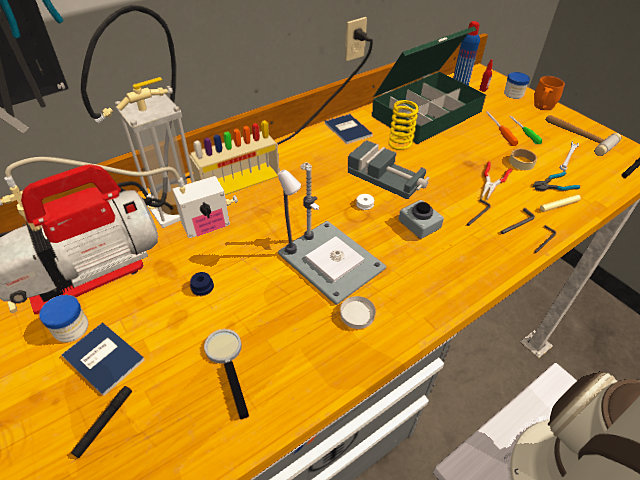

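Top view: loupe ring at (200,253) with its handle running to (184,320), stack at (345,233) and stand table around (342,233). The button is at (461,243), the post and pointer near (343,183), the lamp at (312,185), the dish at (319,298), the piston at (428,181) and the seal head at (217,181). In the scene view, the pointer collar is at about (311,202).

Run:
```python
from h import *
t=pickle.load(open('top0.pkl','rb')); s=pickle.load(open('scene0.pkl','rb'))
def crop(c,x0,y0,x1,y1,k):
    return cv2.resize(cv2.cvtColor(c['pixels'],cv2.COLOR_RGB2BGR)[y0:y1,x0:x1],None,fx=k,fy=k,interpolation=cv2.INTER_CUBIC)
a=crop(s,270,160,390,260,4)  #480x400
b=crop(t,295,155,365,255,4)  #280x400
cv2.imwrite('pics/crop1.png',np.hstack([a,b]))
hsv=cv2.cvtColor(t['pixels'],cv2.COLOR_RGB2HSV); P=cloud(t)
print('bench z',np.nanmedian(P[330:345,230:290,2]),np.nanmedian(P[280:290,400:420,2]))
def comp(m,box,name,z):
    x0,y0,x1,y1=box; mm=np.zeros(m.shape,np.uint8); mm[y0:y1,x0:x1]=m[y0:y1,x0:x1]
    cs,_=cv2.findContours(mm,cv2.RETR_EXTERNAL,cv2.CHAIN_APPROX_NONE); k=max(cs,key=cv2.contourArea)
    W=onplane(t,k.reshape(-1,2),z)[:,:2].astype(np.float32)
    print(name,'px',np.round(cv2.boundingRect(k),1),'circ',np.round(cv2.minEnclosingCircle(W),4),'rect',np.round(cv2.minAreaRect(W)[0],4),np.round(cv2.minAreaRect(W)[1],4),round(cv2.minAreaRect(W)[2],1))
    Q=P[mm>0]; print('   depth z pct',np.round(np.nanpercentile(Q[:,2],[5,50,95]),4),'med',np.round(np.nanmedian(Q,0),4))
    return mm
V=hsv[...,2];S=hsv[...,1]
comp(V<45,(440,222,480,265),'button',.055)
comp((S<90)&(V>60),(438,222,480,266),'box',.039)
ring=((S<130)&(V>50))
comp(ring,(178,230,222,276),'ring',.012)
comp(V<50,(170,268,210,326),'handle',.020)
comp((S<60)&(V>150),(315,208,368,260),'table',.024)
comp((S<90)&(V>40),(298,178,385,280),'base',.012)
```

```text
bench z 0.00039894015852875997 9.217679488648933e-05Traceback (most recent call last):
  File "<stdin>", line 18, in <module>
  File "<stdin>", line 14, in comp
    return _wrapfunc(a, 'round', decimals=decimals, out=out)
    return _wrapit(obj, method, *args, **kwds)
    conv = _array_converter(obj)
ValueError: setting an array element with a sequence. The requested array has an inhomogeneous shape after 1 dimensions. The detected shape was (2,) + inhomogeneous part.
```

View pics/crop1.png

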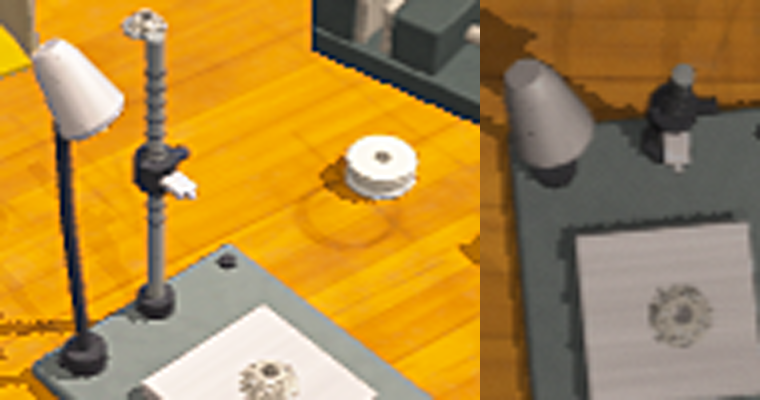

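The crop shows the pointer's white blade: tip at scene pixel about (317.5,207) and top pixel about (344,196). The shim stack is at top pixel about (345.3,233.7).

Create m.py:
```python
from h import *
t=pickle.load(open('top0.pkl','rb')); s=pickle.load(open('scene0.pkl','rb'))
hsv=cv2.cvtColor(t['pixels'],cv2.COLOR_RGB2HSV); P=cloud(t)
V=hsv[...,2];S=hsv[...,1]
def comp(m,box,name,z):
    x0,y0,x1,y1=box; mm=np.zeros(m.shape,np.uint8); mm[y0:y1,x0:x1]=m[y0:y1,x0:x1]
    cs,_=cv2.findContours(mm,cv2.RETR_EXTERNAL,cv2.CHAIN_APPROX_NONE); k=max(cs,key=cv2.contourArea)
    W=onplane(t,k.reshape(-1,2),z)[:,:2].astype(np.float32)
    (cc,cr),(rc,rs,ra)=cv2.minEnclosingCircle(W),cv2.minAreaRect(W)
    print(name,'px',cv2.boundingRect(k),'circ',np.round(cc,4),round(cr,4),'rect',np.round(rc,4),np.round(rs,4),round(ra,1))
    Q=P[mm>0]; print('   depth z pct',np.round(np.nanpercentile(Q[:,2],[5,50,95]),4),'med',np.round(np.nanmedian(Q,0),4))
comp(V<45,(440,222,480,265),'button',.055)
comp((S<90)&(V>60),(438,222,480,266),'box',.039)
comp((S<130)&(V>50),(178,230,222,276),'ring',.012)
comp(V<50,(170,268,210,326),'handle',.020)
comp((S<60)&(V>150),(315,208,368,260),'table',.024)
comp((S<90)&(V>40),(298,178,385,280),'base',.012)
comp((P[...,2]>.0275)&(P[...,2]<.05),(325,215,362,252),'stack',.032)
# pointer tip by two rays
o1,d1=ray(t,[(344.2,196)]); o2,d2=ray(s,[(317.5,207)])
A=np.c_[d1[0],-d2[0]]; k=np.linalg.lstsq(A,o2-o1,rcond=None)[0]
a,b=o1+k[0]*d1[0],o2+k[1]*d2[0]; print('tip',a,b)
Ps=cloud(s); print('scene depth',Ps[203:210,311:320,2].round(3)); print('top z',P[188:198,341:348,2].round(3))
```

```bash
python3 m.py
```

```text
button px (449, 232, 23, 23) circ [ 0.5618 -0.1989] 0.0237 rect [ 0.5626 -0.1991] [0.0439 0.0446] 0.2
   depth z pct [0.0223 0.0519 0.0622] med [ 0.5643 -0.1927  0.0519]
box px (444, 225, 32, 39) circ [ 0.5622 -0.2022] 0.049 rect [ 0.5614 -0.2032] [0.0774 0.0641] 0.2
   depth z pct [0.0358 0.0387 0.0417] med [ 0.5486 -0.2081  0.0387]
ring px (184, 238, 33, 37) circ [0.5303 0.331 ] 0.0387 rect [0.5342 0.3291] [0.0679 0.068 ] 29.3
   depth z pct [0.0058 0.0093 0.0137] med [0.5336 0.3307 0.0093]
handle px (178, 273, 21, 50) circ [0.4424 0.3509] 0.0523 rect [0.4424 0.3511] [0.0184 0.1042] 75.8
   depth z pct [0.0084 0.0199 0.0228] med [0.4424 0.3512 0.0199]
table px (320, 211, 46, 46) circ [0.5808 0.034 ] 0.0604 rect [0.5802 0.0346] [0.0876 0.0865] 6.0
   depth z pct [0.0214 0.0241 0.0271] med [0.5804 0.0368 0.0241]
base px (302, 178, 79, 100) circ [0.5996 0.0379] 0.1256 rect [0.5997 0.0374] [0.2075 0.1479] 6.0
   depth z pct [0.0096 0.0135 0.1976] med [0.5915 0.0389 0.0135]
stack px (338, 227, 14, 14) circ [0.5793 0.0316] 0.0149 rect [0.5795 0.0302] [0.0264 0.0264] 0.8
   depth z pct [0
[... 353 characters left out ...]
   0.12   0.118  0.118  0.119  0.12  -0.001]
 [ 0.111  0.117  0.119  0.121  0.119  0.118  0.12   0.119  0.003]
 [-0.002  0.001  0.118  0.118  0.117  0.119  0.118  0.119  0.   ]
 [ 0.001  0.     0.001  0.118  0.115    nan  0.117  0.115 -0.   ]]
top z [[0.118 0.119 0.121 0.12  0.12  0.117 0.009]
 [0.118 0.118 0.119 0.116 0.12  0.119 0.013]
 [0.119 0.118 0.122 0.121 0.119 0.118 0.013]
 [0.118 0.119 0.117 0.117 0.12  0.119 0.014]
 [0.119 0.122 0.12  0.12  0.12  0.119 0.013]
 [0.116 0.121 0.117 0.118 0.12  0.121 0.011]
 [0.119 0.119 0.119 0.117 0.119 0.118 0.014]
 [0.118 0.121 0.12  0.119 0.117 0.118 0.01 ]
 [0.117 0.114 0.118 0.115 0.014 0.01  0.012]
 [0.01  0.012 0.123 0.121 0.012 0.013 0.012]]
```

Careful with the scale: shifts go in shares of 80 cm and turns go in shares of 180 degrees. That gives: 0.29 m is 0.3625, 0.26 m is 0.325.

Call:
advance(segments=[[0,0.0375,0.0413,-0.0063,0,0,0],[0,0.0813,0.09,-0.0125,0,0,0],[0,0.325,0.3625,-0.05,0,0,0],[0,0.325,0.3625,-0.05,0,0,0],[0,0.325,0.3625,-0.05,0,0,0],[0,0.325,0.3625,-0.05,0,0,0],[0,0.325,0.3625,-0.05,0,0,0],[0,0.325,0.3625,-0.05,0,0,0]])

```text
time_s: 0.9
tcp_pos: [0.34, 0.2513, 0.2627]
ee_rot: [[0.964, -0.266, -0.0], [-0.266, -0.964, 0.0], [-0.0, -0.0, -1.0]]
wrist_force: [1.1, 0.7, 0.1]
gripper_width: 0.356
gripper_force: 0.0
```

Call:
advance(segments=[[0,0.325,0.3625,0,0,0,0],[0,0.325,0.3625,0,0,0,0],[0,0.325,0.3625,0,0,0,0],[0,0.325,0.3625,0,0,0,0],[0,0.325,0.3625,0,0,0,0],[0,0.325,0.3625,0,0,0,0],[0,0.325,0.3625,0,0,0,0],[0,0.325,0.3625,0,0,0,0]])

```text
time_s: 1.7
tcp_pos: [0.5136, -0.0978, 0.2621]
ee_rot: [[0.963, -0.268, -0.001], [-0.268, -0.963, -0.0], [-0.001, 0.0, -1.0]]
wrist_force: [-0.3, 1.3, 0.2]
gripper_width: 0.007
gripper_force: 0.0
```

To row units: 0.075 m is 0.0938, 0.065 m is 0.0813.

Call:
advance(segments=[[0,0.0813,0.0938,0,0,0,0],[0,0.0813,0.0938,0,0,0,0],[0,0.0813,0.0938,0,0,0,0],[0,0.0813,0.0938,0,0,0,0]])

```text
time_s: 2.1
tcp_pos: [0.5555, -0.1859, 0.2611]
ee_rot: [[0.963, -0.269, -0.003], [-0.269, -0.963, 0.001], [-0.003, 0.0, -1.0]]
wrist_force: [-0.9, 0.2, -0.3]
gripper_width: 0.004
gripper_force: 0.0
```

Run:
```python
from h import *
c=snap('wrist'); save(c,'w1.png'); pickle.dump(c,open('w1.pkl','wb')); print(np.round(c['world_from_camera'],3).tolist())
```

```text
[[-0.269, 0.922, 0.279, 0.633], [-0.963, -0.258, -0.077, -0.208], [0.001, -0.289, 0.957, 0.423], [0.0, 0.0, 0.0, 1.0]]
```

View pics/w1.png

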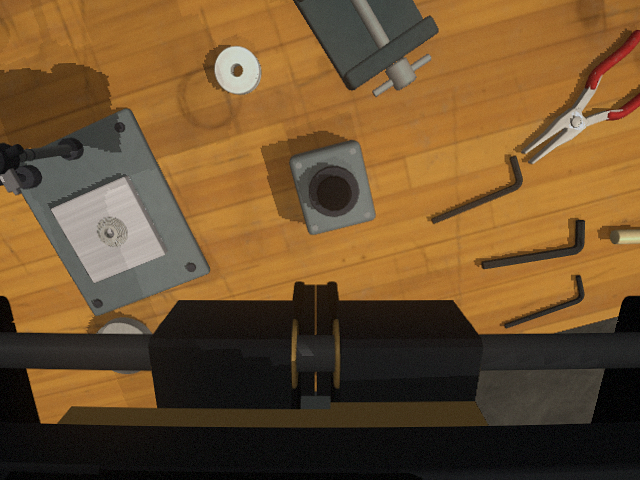

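The wrist view shows the button disc at about (334,190) inside its collar. The stack is at (112,233), and the pointer is only partly visible at the left edge, near (12,180).

Run:
```python
from h import *
c=pickle.load(open('w1.pkl','rb')); P=cloud(c); s=r.sense()
g=cv2.cvtColor(c['pixels'],cv2.COLOR_RGB2GRAY)
print(g[190,300:372:2])
for th,z,n in [(38,.061,'disc'),(60,.055,'collar')]:
    m=np.zeros(g.shape,np.uint8); m[150:232,302:368]=(g<th)[150:232,302:368]
    k=max(cv2.findContours(m,cv2.RETR_EXTERNAL,cv2.CHAIN_APPROX_NONE)[0],key=cv2.contourArea)
    W=onplane(c,k.reshape(-1,2),z)[:,:2].astype(np.float32)
    print(n,cv2.boundingRect(k),cv2.minEnclosingCircle(W))
m=(P[...,2]>.055)&(P[...,2]<.07); m[:150]=0;m[232:]=0;m[:,:302]=0;m[:,368:]=0
print('top by depth',np.nanmean(P[m],0),m.sum(),np.nanmedian(P[185:195,328:340,2]))
for rr in range(16,26,2):
    a=np.linspace(0,6.28,40); print(rr,np.nanmedian([P[int(190+rr*np.sin(q)),int(334+rr*np.cos(q)),2] for q in a]))
print(s['tcp_pos'],s['ee_rot'])
```

```text
[ 75  80  81  78  69  50  42  48  40  24  31  29  31  30  29  35  33  30
  30  33  31  29  31  27  33  33  62  60  62  71 122 123 123 120 118 117]
disc (316, 175, 35, 36) ((0.5653506517410278, -0.2064838856458664), 0.016485946252942085)
collar (309, 166, 44, 49) ((0.5661113262176514, -0.20600824058055878), 0.023277411237359047)
top by depth [ 0.56474929 -0.20733145  0.06060728] 921 0.060907211582531845
16 0.059459193549698225
18 0.051421069346196585
20 0.05115713398621516
22 0.05066678458037102
24 0.050376583525652996
[ 0.5553033  -0.18497089  0.2617193 ] [[ 9.63579461e-01 -2.67416388e-01 -1.76002127e-03]
 [-2.67415960e-01 -9.63581069e-01  4.78323905e-04]
 [-1.82383483e-03  9.75468718e-06 -9.99998337e-01]]
```

To row units: 0.185 m is 0.2313, 0.018 m is 0.0225.

Call:
advance(segments=[[0,0.0193,0.0225,0.025,0,0,0],[0,0.0193,0.0225,0.075,0,0,0],[0,0.0193,0.0225,0.1375,0,0,0],[0,0.0193,0.0225,0.1875,0,0,0],[0,0.0193,0.0225,0.2188,0,0,0],[0,0.0193,0.0225,0.2313,0,0,0],[0,0.0193,0.0225,0.2313,0,0,0],[0,0.0193,0.0225,0.2313,0,0,0]])

```text
time_s: 2.95
tcp_pos: [0.5671, -0.2059, 0.0794]
ee_rot: [[0.964, -0.265, 0.003], [-0.265, -0.964, -0.001], [0.003, -0.0, -1.0]]
wrist_force: [0.1, -0.1, 0.2]
gripper_width: 0.004
gripper_force: 0.0
```

To row units: 0.023 m is 0.0288, 0.021 m is 0.0263.

Call:
advance(segments=[[0,0,0,0.015,0,0,0],[0,0,0,0.02,0,0,0],[0,0,0,0.0238,0,0,0],[0,0,0,0.0263,0,0,0],[0,0,0,0.0288,0,0,0],[0,0,0,0.0288,0,0,0],[0,0,0,0.0288,0,0,0]])

```text
time_s: 3.65
tcp_pos: [0.5659, -0.2062, 0.0554]
ee_rot: [[0.964, -0.266, 0.0], [-0.266, -0.964, -0.0], [0.0, -0.0, -1.0]]
wrist_force: [-3.0, 2.9, 5.6]
gripper_width: 0.007
gripper_force: 3.1
```

To row units: 0.002 m is 0.0025, 0.001 m is 0.0013.

Call:
advance(segments=[[0,0,0,0.0013,0,0,0],[0,0,0,0.0025,0,0,0],[0,0,0,0.0025,0,0,0],[0,0,0,0.0025,0,0,0]])

```text
time_s: 4.05
tcp_pos: [0.566, -0.2062, 0.0553]
ee_rot: [[0.964, -0.266, 0.001], [-0.266, -0.964, -0.001], [0.001, 0.0, -1.0]]
wrist_force: [-4.8, 4.3, 14.8]
gripper_width: 0.002
gripper_force: 7.4
```

Total xy 0.567, 12 rows. First call: up 2 rows then move 6.

To row units: -0.21 m is -0.2625, -0.03 m is -0.0375.

Call:
advance(segments=[[0,0,0,-0.025,0,0,0],[0,0,0,-0.0813,0,0,0],[0,0,0,-0.1438,0,0,0],[0,0,0,-0.2063,0,0,0],[0.5,-0.0188,-0.0375,-0.25,0,0,0],[0.5,-0.0438,-0.0875,-0.2625,0,0,0],[0.5,-0.0688,-0.1375,-0.2625,0,0,0],[0.5,-0.0938,-0.1875,-0.2625,0,0,0]])

```text
time_s: 4.85
tcp_pos: [0.5333, -0.0406, 0.2631]
ee_rot: [[0.964, -0.268, 0.002], [-0.268, -0.964, 0.0], [0.002, -0.001, -1.0]]
wrist_force: [1.1, 0.8, -0.5]
gripper_width: 0.281
gripper_force: 0.0
```

Call:
advance(segments=[[0.5,-0.225,-0.445,0,0,0,0],[0.5,-0.225,-0.445,0,0,0,0],[0.5,-0.225,-0.445,0,0,0,0],[0.5,-0.225,-0.445,0,0,0,0],[0.5,-0.225,-0.445,0,0,0,0],[0.5,-0.225,-0.445,0,0,0,0],[0.5,-0.225,-0.445,0,0,0,0],[0.5,-0.225,-0.445,0,0,0,0]])

```text
time_s: 5.65
tcp_pos: [0.4544, 0.3513, 0.2625]
ee_rot: [[0.964, -0.266, 0.001], [-0.266, -0.964, 0.0], [0.001, -0.001, -1.0]]
wrist_force: [0.5, 0.5, -0.7]
gripper_width: 0.502
gripper_force: 0.0
```

Call:
advance(segments=[[0.5,0,0,0,0,0,0],[0.5,0,0,0,0,0,0],[0.5,0,0,0,0,0,0]])

```text
time_s: 5.95
tcp_pos: [0.4551, 0.3486, 0.2623]
ee_rot: [[0.964, -0.267, -0.0], [-0.267, -0.964, -0.001], [-0.0, 0.001, -1.0]]
wrist_force: [0.2, -0.6, -0.0]
gripper_width: 0.5
gripper_force: 0.0
```

Run:
```python
from h import *
c=snap('wrist'); save(c,'w2.png'); pickle.dump(c,open('w2.pkl','wb'))
t=snap('top'); print(t['z_map'][243,461]); pickle.dump(t,open('top1.pkl','wb')); P=cloud(t); print('button z',np.nanmedian(P[236:248,456:467,2]))
```

```text
0.8810375
button z 0.06073690808998822
```

View pics/w2.png

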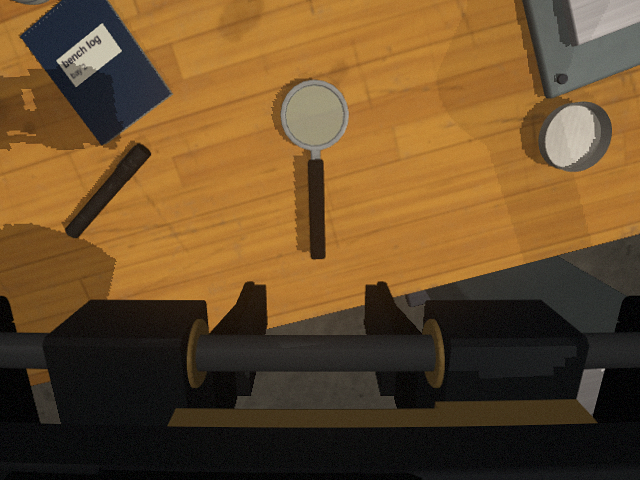

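The button is back up: its top reads 0.0607. The wrist view shows the loupe ring at (314,115), with the handle from (316,160) to (318,258), between the open fingers' lines.

Run:
```python
from h import *
c=pickle.load(open('w2.pkl','rb')); P=cloud(c); s=r.sense()
hsv=cv2.cvtColor(c['pixels'],cv2.COLOR_RGB2HSV); g=hsv[...,2]
print(g[210,295:340:2],hsv[115,270:360:5,1])
m=np.zeros(g.shape,np.uint8); m[155:265,300:335]=(g<50)[155:265,300:335]
k=max(cv2.findContours(m,cv2.RETR_EXTERNAL,cv2.CHAIN_APPROX_NONE)[0],key=cv2.contourArea)
W=onplane(c,k.reshape(-1,2),.020)[:,:2].astype(np.float32); h=cv2.minAreaRect(W); print('handle',h)
m[:]=0; m[75:148,275:355]=(hsv[...,1]<110)[75:148,275:355]
k=max(cv2.findContours(m,cv2.RETR_EXTERNAL,cv2.CHAIN_APPROX_NONE)[0],key=cv2.contourArea)
W=onplane(c,k.reshape(-1,2),.012)[:,:2].astype(np.float32); print('ring',cv2.boundingRect(k),cv2.minEnclosingCircle(W),cv2.fitEllipse(W))
L=np.array(cv2.fitEllipse(W)[0]); H=np.array(h[0]); u=L-H; print('dist',np.linalg.norm(u),'yaw',np.degrees(np.arctan2(u[1],u[0])))
u/=np.linalg.norm(u); G=L-.08*u; print('lens',L,'grip',G)
R=s['ee_rot']; d=np.r_[G,.010+.019*0]-s['tcp_pos']; print('tool yaw',np.degrees(np.arctan2(R[1,0],R[0,0])),'d tool',R.T@d, s['tcp_pos'])
```

```text
[118 116 118 121 123 119 124  59  44  46  43  46  43  53  42 187 171 167
 174 171 174 185 190] [174 186 103  31  60  61  59  56  56  60  51  59  54  59  54  20 173 176]
handle ((0.4441010057926178, 0.3495391607284546), (0.014583168551325798, 0.10344283282756805), 75.9617691040039)
ring (280, 80, 69, 68) ((0.5355539321899414, 0.32635000348091125), 0.033846817910671234) ((0.5359154343605042, 0.32617682218551636), (0.06524848937988281, 0.06659133732318878), 164.4421844482422)
dist 0.09474010848337869 yaw -14.276051407256645
lens [0.53591543 0.32617682] grip [0.45838592 0.34590434]
tool yaw -15.554345719095833 d tool [0.0034924  0.00140163 0.25271785] [0.45535512 0.34816693 0.26271756]
```

To row units: 0.24 m is 0.3, 0.235 m is 0.2938, -1.3 degrees is -0.0072.

Call:
advance(segments=[[0.5,0.0044,0.0018,0.0375,0,0,-0.0072],[0.5,0.0044,0.0018,0.0938,0,0,-0.0072],[0.5,0.0044,0.0018,0.1563,0,0,-0.0072],[0.5,0.0044,0.0018,0.2125,0,0,-0.0072],[0.5,0.0044,0.0018,0.2563,0,0,-0.0072],[0.5,0.0044,0.0018,0.2813,0,0,-0.0072],[0.5,0.0044,0.0018,0.2938,0,0,-0.0072],[0.5,0.0044,0.0018,0.3,0,0,-0.0072]])

```text
time_s: 6.85
tcp_pos: [0.4584, 0.3464, 0.0222]
ee_rot: [[0.969, -0.246, -0.0], [-0.246, -0.969, -0.0], [-0.0, 0.0, -1.0]]
wrist_force: [0.3, -0.5, 0.3]
gripper_width: 0.501
gripper_force: 0.0
```

Call:
advance(segments=[[0.5,0,0,0.01,0,0,0],[0.5,0,0,0.0175,0,0,0],[0.5,0,0,0.02,0,0,0],[0.5,0,0,0.02,0,0,0]])

```text
time_s: 7.25
tcp_pos: [0.458, 0.3472, 0.0068]
ee_rot: [[0.97, -0.245, 0.0], [-0.245, -0.97, 0.0], [0.0, -0.0, -1.0]]
wrist_force: [-0.6, 0.3, 0.7]
gripper_width: 0.501
gripper_force: 0.0
```

Call:
advance(segments=[[0.5,0,0,0.005,0,0,0],[0.5,0,0,0.005,0,0,0],[0.5,0,0,0.005,0,0,0]])

```text
time_s: 7.55
tcp_pos: [0.4579, 0.3471, 0.0026]
ee_rot: [[0.97, -0.244, 0.0], [-0.244, -0.97, 0.0], [0.0, -0.0, -1.0]]
wrist_force: [-0.0, 0.9, 1.0]
gripper_width: 0.497
gripper_force: 0.0
```

Call:
advance(segments=[[0.3,0,0,0,0,0,0],[0.1,0,0,0,0,0,0],[0.0,0,0,0,0,0,0],[0,0,0,0,0,0,0],[0,0,0,0,0,0,0],[0,0,0,0,0,0,0]])

```text
time_s: 8.15
tcp_pos: [0.458, 0.3471, 0.0026]
ee_rot: [[0.97, -0.245, 0.0], [-0.245, -0.97, 0.0], [0.0, -0.0, -1.0]]
wrist_force: [-0.6, 0.3, 0.5]
gripper_width: 0.183
gripper_force: 30.0
```

To row units: -0.19 m is -0.2375, -0.06 m is -0.075.

Call:
advance(segments=[[0,0,0,-0.0125,0,0,0],[0,0,0,-0.0375,0,0,0],[0,0,0,-0.075,0,0,0],[0,0,0,-0.125,0,0,0],[0,0,0,-0.175,0,0,0],[0,0,0,-0.2125,0,0,0],[0,0,0,-0.2375,0,0,0],[0,0,0,-0.2375,0,0,0]])

```text
time_s: 8.95
tcp_pos: [0.4592, 0.3484, 0.1966]
ee_rot: [[0.97, -0.244, 0.005], [-0.244, -0.97, 0.006], [0.004, -0.007, -1.0]]
wrist_force: [-0.0, -0.0, -1.5]
gripper_width: 0.176
gripper_force: 30.0
```

Call:
advance(segments=[[0,0.005,0.025,0,0,0,-0.0056],[0,0.0125,0.0688,0,0,0,-0.0167],[0,0.025,0.125,0,0,0,-0.0278],[0,0.0363,0.1875,0,0,0,-0.0389],[0,0.0475,0.25,0,0,0,-0.05],[0,0.06,0.3125,0,0,0,-0.0611],[0,0.0688,0.3625,0,0,0,-0.0667],[0,0.075,0.39,0,0,0,-0.0667]])

```text
time_s: 9.75
tcp_pos: [0.4375, 0.0268, 0.1912]
ee_rot: [[0.999, -0.04, -0.004], [-0.04, -0.999, -0.001], [-0.003, 0.001, -1.0]]
wrist_force: [-0.3, 1.1, -1.7]
gripper_width: 0.18
gripper_force: 30.0
```

Call:
advance(segments=[[0,0,0,0,0,0,0],[0,0,0,0,0,0,0],[0,0,0,0,0,0,0]])

```text
time_s: 10.05
tcp_pos: [0.4396, 0.0304, 0.192]
ee_rot: [[0.999, -0.037, -0.001], [-0.037, -0.999, -0.0], [-0.001, 0.0, -1.0]]
wrist_force: [-0.7, 0.4, -0.7]
gripper_width: 0.177
gripper_force: 30.0
```

Run:
```python
from h import *
for n in ['wrist','top','scene']:
    c=snap(n); save(c,n+'3.png'); pickle.dump(c,open(n+'3.pkl','wb'))
```

```text
(no output)
```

View pics/wrist3.png

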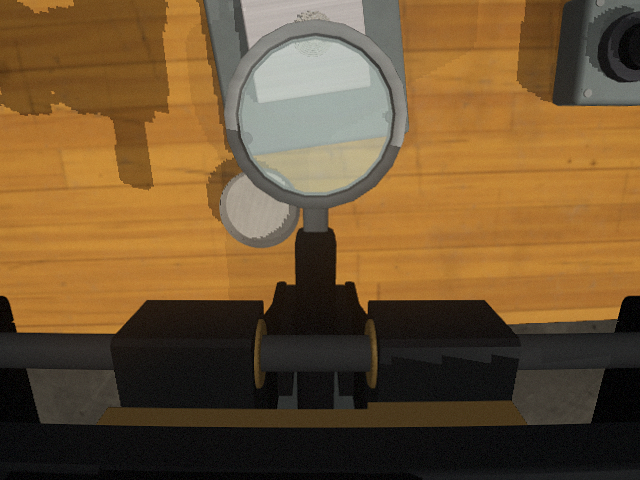

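View pics/scene3.png

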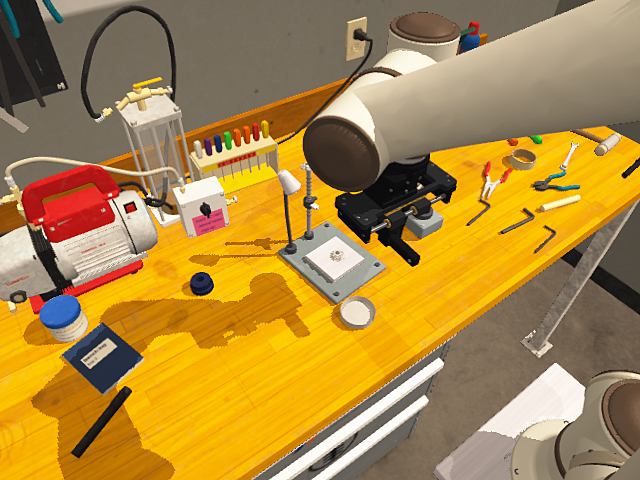

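The wrist view shows the loupe gripped square. The ring centre is at (316,115) and the stack's edge at (314,17). The scene view shows the stand undisturbed, but the gripper hides the lens there.

Run:
```python
from h import *
s=r.sense(); R=np.array(s['ee_rot']); p=np.array(s['tcp_pos'])
c=pickle.load(open('wrist3.pkl','rb')); P=cloud(c)
hsv=cv2.cvtColor(c['pixels'],cv2.COLOR_RGB2HSV)
# ring + handle points in world by depth
Q=P.reshape(-1,3); u=np.tile(np.arange(640),480); v=np.repeat(np.arange(480),640)
sel=(Q[:,2]>.18)&(Q[:,2]<.23)&(v<280)&(u>200)&(u<430)
ring=sel&(v<207); han=sel&(v>232)&(u>302)&(u<330)
A=Q[ring]; M=np.c_[A[:,:2]-A[:,:2].mean(0),np.ones(len(A))]; co=np.linalg.lstsq(M,A[:,2],rcond=None)[0]
print('ring n',len(A),'slope deg x,y',np.degrees(co[:2]),'mean top z',co[2],'std',np.std(A[:,2]-M@co))
print('handle z',np.nanmedian(Q[han],0))
W=A[:,:2].astype(np.float32); cc,rr=cv2.minEnclosingCircle(W); print('ring circ depth',cc,rr)
m=np.zeros((480,640),np.uint8); m.reshape(-1)[ring]=255
k=max(cv2.findContours(m,cv2.RETR_EXTERNAL,cv2.CHAIN_APPROX_NONE)[0],key=cv2.contourArea)
W=onplane(c,k.reshape(-1,2),float(co[2]))[:,:2].astype(np.float32); e=cv2.fitEllipse(W); print('ring ellipse',e)
L=np.array(e[0]); print('lens in tool',R.T@(np.r_[L,co[2]-.006]-p)); print('tcp',p)
# stack from views
for n,(x0,y0,x1,y1) in {'top0':(325,215,362,252),'top1':(325,215,362,252),'w1':(90,210,135,255),'scene0':(315,240,355,272)}.items():
    c=pickle.load(open(n+'.pkl','rb')); P=cloud(c)[y0:y1,x0:x1]
    m=(P[...,2]>.029)&(P[...,2]<.04); m=cv2.morphologyEx(m.astype(np.uint8),cv2.MORPH_OPEN,np.ones((3,3)))
    m=cv2.morphologyEx(m,cv2.MORPH_CLOSE,np.ones((3,3)))
    k=max(cv2.findContours(m,cv2.RETR_EXTERNAL,cv2.CHAIN_APPROX_NONE)[0],key=cv2.contourArea)
    W=onplane(c,k.reshape(-1,2)+[x0,y0],.032)[:,:2].astype(np.float32)
    print(n,'stack mean',np.nanmean(P[m>0],0),'circ',cv2.minEnclosingCircle(W),m.sum())
# pointer from views
for n,(x0,y0,x1,y1) in {'top0':(338,190,350,200),'w1':(0,165,40,200),'scene0':(311,200,322,212)}.items():
    c=pickle.load(open(n+'.pkl','rb')); P=cloud(c)[y0:y1,x0:x1]
    hs=cv2.cvtColor(c['pixels'],cv2.COLOR_RGB2HSV)[y0:y1,x0:x1]
    m=(hs[...,1]<70)&(hs[...,2]>110)&(P[...,2]>.1)&(P[...,2]<.17)
    if m.any(): print(n,'ptr',m.sum(),'z',np.percentile(P[m][:,2],[10,50,90]),'xmin',P[m][:,0].min(),'y',np.median(P[m][:,1]))
```

```text
ring n 26912 slope deg x,y [ 0.24659076 -0.04809812] mean top z 0.19842991937151216 std 0.0017975020132725867
handle z [0.46920236 0.02795778 0.20916787]
ring circ depth (0.5195902585983276, 0.026582688093185425) 0.03414561599493027
ring ellipse ((0.5194218754768372, 0.026482032611966133), (0.06742265820503235, 0.06778723001480103), 167.38430786132812)
lens in tool [ 0.07970482  0.00129743 -0.0001887 ]
tcp [0.43981629 0.03066605 0.19228002]
top0 stack mean [0.57650134 0.02955112 0.03194339] circ ((0.5794753432273865, 0.029214899986982346), 0.011433412320911884) 54
top1 stack mean [0.57871488 0.03017309 0.03164969] circ ((0.5733415484428406, 0.0321868434548378), 0.0060088615864515305) 41
w1 stack mean [0.58235004 0.02405497 0.03122655] circ ((0.583267331123352, 0.024559281766414642), 0.01175650954246521) 247
scene0 stack mean [0.57995942 0.02677502 0.03149263] circ ((0.5778197050094604, 0.0275298822671175), 0.011848402209579945) 49
top0 ptr 39 z [0.11699438 0.11891301 0.12080201] xmin 0.6417623815400207 y 0.03693036818072156
w1 ptr 20 z [0.11751581 0.1179915  0.11903667] xmin 0.6439348671350368 y 0.038788773498274656
scene0 ptr 38 z [0.1167545  0.11882324 0.12025685] xmin 0.640608406129947 y 0.03612896114487579
```

To row units: 0.058 m is 0.0725, 0.054 m is 0.0675.

Call:
advance(segments=[[0,0.0125,0,0,0,0,0],[0,0.0313,0,0,0,0,0],[0,0.0525,0,0,0,0,0],[0,0.0675,0,0,0,0,0],[0,0.0725,0,0,0,0,0],[0,0.0725,0,0,0,0,0],[0,0.0725,0,0,0,0,0]])

```text
time_s: 10.9
tcp_pos: [0.4973, 0.0276, 0.1923]
ee_rot: [[0.999, -0.038, -0.001], [-0.038, -0.999, -0.0], [-0.001, 0.0, -1.0]]
wrist_force: [0.2, 0.8, -0.5]
gripper_width: 0.182
gripper_force: 30.0
```

Run:
```python
from h import *
for n in ['wrist','top']:
    c=snap(n); save(c,n+'4.png'); pickle.dump(c,open(n+'4.pkl','wb'))
s=r.sense(); pickle.dump(s,open('s4.pkl','wb'))
```

```text
(no output)
```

View pics/wrist4.png

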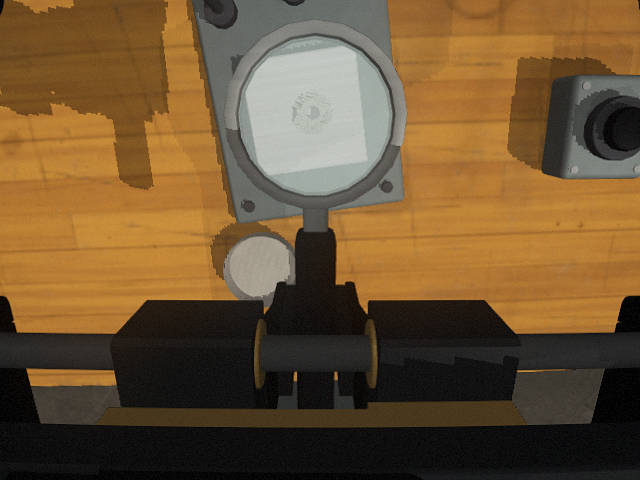

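Through the lens the stack is at about (312,114) on the table, with the ring centre at (316,115). The pointer is above the frame.

Run:
```python
from h import *
s=pickle.load(open('s4.pkl','rb')); R=np.array(s['ee_rot']); p=np.array(s['tcp_pos'])
c=pickle.load(open('wrist4.pkl','rb')); P=cloud(c)
g=cv2.cvtColor(c['pixels'],cv2.COLOR_RGB2GRAY)
print(g[114,285:342:2])
bg=cv2.medianBlur(g,3).astype(int)
m=np.zeros(g.shape,np.uint8); m[85:142,282:342]=(g<np.percentile(g[85:142,282:342],60)-8)[85:142,282:342]
m=cv2.morphologyEx(m,cv2.MORPH_CLOSE,np.ones((5,5))); m=cv2.morphologyEx(m,cv2.MORPH_OPEN,np.ones((5,5)))
k=max(cv2.findContours(m,cv2.RETR_EXTERNAL,cv2.CHAIN_APPROX_NONE)[0],key=cv2.contourArea)
W=onplane(c,k.reshape(-1,2),.032)[:,:2].astype(np.float32)
print('stack px',cv2.boundingRect(k),cv2.minEnclosingCircle(W),W.mean(0))
v,u=np.mgrid[0:480,0:640]; rad=np.hypot(u-316,(v-115)*1.0)
Z=P[...,2]
for a in range(60,96,4):
    q=(rad>a)&(rad<a+4)&(Z>.17)&(Z<.23)&(v<200); print(a,q.sum(),np.median(Z[q]) if q.any() else 0, end=' | ')
ring=(rad>81)&(rad<90)&(Z>.19)&(Z<.215)&(v<200); A=P[ring]
M=np.c_[A[:,:2]-A[:,:2].mean(0),np.ones(len(A))]; co=np.linalg.lstsq(M,A[:,2],rcond=None)[0]
print('\nring slope',np.degrees(co[:2]),co[2])
body=((Z>.18)&(Z<.225)&(v<207)&(u>210)&(u<425)&(rad<100)).astype(np.uint8)
k=max(cv2.findContours(body,cv2.RETR_EXTERNAL,cv2.CHAIN_APPROX_NONE)[0],key=cv2.contourArea)
W=onplane(c,k.reshape(-1,2),.2)[:,:2].astype(np.float32); print('lens',cv2.fitEllipse(W)); print('tcp',p,'nominal lens',p+R@[.08,0,0])
t=pickle.load(open('top4.pkl','rb')); Pt=cloud(t); q=(Pt[...,2]>.185)&(Pt[...,2]<.21)&(Pt[...,0]>.54)&(Pt[...,0]<.62)&(abs(Pt[...,1]-.025)<.05)
print('top lens',q.sum(),np.median(Pt[q],0) if q.any() else 0)
```

```text
[195 192 194 196 162 166 188 186 189 183 187 173 191 168 173 175 170 175
 190 185 185 184 186 190 194 195 198 196 196]
stack px (292, 93, 40, 41) ((0.5813266634941101, 0.026728976517915726), 0.015918582677841187) [0.5812817  0.02622405]
60 1552 0.1977338517294319 | 64 1626 0.19770079674474692 | 68 1723 0.1977057277255933 | 72 1878 0.19769624548129988 | 76 1938 0.19838050267216462 | 80 2035 0.20129644392588683 | 84 2058 0.20171137472182554 | 88 1810 0.2016044474062756 | 92 590 0.20134727924669593 | 
ring slope [ 0.04732073 -0.07078448] 0.20160331889000874
lens ((0.5770547389984131, 0.023717157542705536), (0.06688863039016724, 0.06725071370601654), 167.5995330810547)
tcp [0.49719794 0.02765322 0.19260591] nominal lens [0.57714162 0.02465195 0.19258607]
top lens 1294 [0.57521429 0.0272823  0.1984219 ]
```

To row units: 0.0795 m is 0.0994, 0.0041 m is 0.0051.

Call:
advance(segments=[[0,0.0051,-0.0038,0.01,0,0,0],[0,0.0051,-0.0038,0.0275,0,0,0],[0,0.0051,-0.0038,0.05,0,0,0],[0,0.0051,-0.0038,0.0713,0,0,0],[0,0.0051,-0.0038,0.0875,0,0,0],[0,0.0051,-0.0038,0.0963,0,0,0],[0,0.0051,-0.0038,0.0994,0,0,0],[0,0.0051,-0.0038,0.0994,0,0,0]])

```text
time_s: 11.8
tcp_pos: [0.5021, 0.0306, 0.113]
ee_rot: [[0.999, -0.037, 0.0], [-0.037, -0.999, -0.0], [0.0, 0.0, -1.0]]
wrist_force: [0.6, -0.5, -1.6]
gripper_width: 0.179
gripper_force: 30.0
```

Call:
advance(segments=[[0,0,0,0,0,0,0],[0,0,0,0,0,0,0],[0,0,0,0,0,0,0],[0,0,0,0,0,0,0]])

```text
time_s: 12.2
tcp_pos: [0.5021, 0.0306, 0.1134]
ee_rot: [[0.999, -0.038, 0.001], [-0.038, -0.999, 0.0], [0.001, -0.0, -1.0]]
wrist_force: [-0.4, 0.0, -1.6]
gripper_width: 0.181
gripper_force: 30.0
```

Run:
```python
from h import *
for n in ['wrist','top','scene']:
    c=snap(n); save(c,n+'5.png'); pickle.dump(c,open(n+'5.pkl','wb'))
cv2.imwrite('pics/both5.png',np.hstack([cv2.imread('pics/top5.png')[130:330,220:420],cv2.imread('pics/scene5.png')[130:330,220:420],cv2.imread('pics/wrist5.png')[0:200,220:420]]))
s=r.sense(); print(s['tcp_pos']); pickle.dump(s,open('s5.pkl','wb'))
```

```text
[0.50201065 0.03054313 0.11316928]
```

View pics/both5.png

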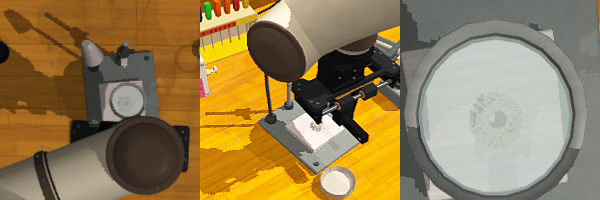

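The composite shows the lens over the stack in both the top and wrist views. The pointer is still visible in the top view at about (343,190).

Run:
```python
from h import *
s=pickle.load(open('s5.pkl','rb')); R=np.array(s['ee_rot']); p=np.array(s['tcp_pos'])
t=pickle.load(open('top5.pkl','rb')); Pt=cloud(t); v,u=np.mgrid[0:480,0:640]
Z=Pt[...,2]; q=((Z>.1)&(Z<.14)&(Pt[...,0]>.54)&(Pt[...,0]<.625)&(abs(Pt[...,1]-.03)<.045)).astype(np.uint8)
k=max(cv2.findContours(q,cv2.RETR_EXTERNAL,cv2.CHAIN_APPROX_NONE)[0],key=cv2.contourArea)
W=onplane(t,k.reshape(-1,2),.122)[:,:2].astype(np.float32); print('top: lens',cv2.minEnclosingCircle(W),cv2.fitEllipse(W)[0])
L=np.array(cv2.minEnclosingCircle(W)[0]); rr=np.hypot(Pt[...,0]-L[0],Pt[...,1]-L[1]); a=(q>0)&(rr>.0295)&(rr<.033); print('ring top z',np.median(Z[a]),a.sum())
ptr=Z[188:196,341:346]; ptr=ptr[(ptr>.105)&(ptr<.135)]; print('pointer top',np.median(ptr),ptr.mean(),len(ptr))
t0=pickle.load(open('top0.pkl','rb')); P0=cloud(t0)[188:196,341:346,2]; print('ptr before',np.nanmedian(P0))
c=pickle.load(open('wrist5.pkl','rb')); P=cloud(c); Z=P[...,2]
m=((Z>.11)&(Z<.14)&(v<207)&(u>205)&(u<430)).astype(np.uint8); k=max(cv2.findContours(m,cv2.RETR_EXTERNAL,cv2.CHAIN_APPROX_NONE)[0],key=cv2.contourArea)
W=onplane(c,k.reshape(-1,2),.1222)[:,:2].astype(np.float32); e=cv2.fitEllipse(W); print('wrist: lens',e)
rad=np.hypot(u-316,v-115); a=(rad>81)&(rad<90)&(Z>.11)&(Z<.135)&(v<200); A=P[a]; M=np.c_[A[:,:2]-A[:,:2].mean(0),np.ones(len(A))]; co=np.linalg.lstsq(M,A[:,2],rcond=None)[0]; print('slope',np.degrees(co[:2]),co[2])
g=cv2.cvtColor(c['pixels'],cv2.COLOR_RGB2GRAY); b=(slice(80,165),slice(270,365)); m=np.zeros(g.shape,np.uint8); m[b]=(g<np.percentile(g[b],70)-8)[b]
m=cv2.morphologyEx(m,cv2.MORPH_CLOSE,np.ones((7,7))); m=cv2.morphologyEx(m,cv2.MORPH_OPEN,np.ones((7,7)))
k=max(cv2.findContours(m,cv2.RETR_EXTERNAL,cv2.CHAIN_APPROX_NONE)[0],key=cv2.contourArea)
W=onplane(c,k.reshape(-1,2),.032)[:,:2].astype(np.float32); print('stack',cv2.boundingRect(k),cv2.minEnclosingCircle(W))
```

```text
top: lens ((0.5799580216407776, 0.030445437878370285), 0.033862870186567307) (0.5808553099632263, 0.03078451380133629)
ring top z 0.12252234431364373 177
pointer top 0.11874047299459772 0.11854972783912529 40
ptr before 0.1189247696217971
wrist: lens ((0.581923246383667, 0.02667080983519554), (0.06645722687244415, 0.066803939640522), 168.25103759765625)
slope [ 0.18910228 -0.03710035] 0.12279944683648328
stack (289, 92, 53, 56) ((0.5813456773757935, 0.02698102965950966), 0.016482729464769363)
```

```bash
python3 -c "
from station import r, imaging
print(r.finish_job())"
```

```text
the job is handed in; nothing more can be done
None
```

The job is handed in at about 12 s: the button was pressed fully down and came back up, and the loupe is held level over the stack, lens within about 1 mm of its centre and of the pointer-tip height.

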